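Free the sagging bolt and hold the pump guard's gate ajar

TASK

The barrel bolt on the vacuum pump guard's gate hangs from its last screw, so its headed nose has dropped behind the bent-up lip of the keeper. Take the bolt by its knob, lift it over the lip while drawing it back out of the keeper without forcing it, then swing the gate about 10 cm open at its latch edge and finish still holding it ajar against its spring hinges, so that a colleague can reach the pump. Leave the things standing about where they are.

Things in the scene. Friction and masses are not known exactly. Their poses are not given: they have to be found in the camera images.
- bolt_knob (a point): Centre of the bolt's black ball knob: 28 mm ball on a 10 mm upright steel stalk, 56 mm above the rod, on the robot's side of the gate; all other parts of gate and guard stay below the ball. Its centre starts 247 mm above the bench. Pull it along the gate towards the hinge to draw the bolt, towards the robot to swing the gate once the bolt is out; the knob may turn in the fingers.
- bolt_head (a point): Centre of the bolt's mushroom head (22 mm across, 8 mm thick) at the nose of its 10 mm steel rod, which lies along the gate's top rail in guide loops on a base plate. At the start it lies in the keeper 1 to 5 mm behind the lip, its lowest point 7 mm below the lip's top.
- bolt (a joint): How far the bolt is drawn along its rod, m: 0 = fully shot, 0.038 = fully drawn (stop). Starts at 0 to 0.004. Drags with about 1.5 N and stays where it is left. From 0.018 on the head is wholly out of the keeper's mouth; until then it holds the gate shut.
- bolt_plate (a joint): How far the base plate is raised, rad: 0 = sagging on its stop (start), 0.058 = level, 0.11 = upper stop. It turns about its one screw, at its hinge-side end, 152 mm from the knob; its weight pulls it down, about 2.5 N up at the knob lifts it. The head clears the lip once the knob is 6 mm or more up; the upper stop comes at 16 mm; half-way between is right. Let go, it drops.
- keeper_lip (a point): Middle of the top edge of the bent-up lip across the mouth of the steel keeper on the fixed latch post, 184 mm above the bench. Axes: x square to the shut gate, into the guard; y along the shut gate from keeper to hinge (the way the bolt draws); z up. The hinge axis lies 327 mm along y and 12 mm along x from here.
- gate_hinge (a point): Point on the gate's upright hinge axis, 247 mm above the bench (knob height), at the gate's end opposite the keeper. Knob to axis is about 280 mm with the bolt shot, about 250 mm with it drawn 30 mm.
- gate_stile (a point): Middle of the top end of the gate's latch stile (20 x 20 mm aluminium upright at its free edge), 220 mm above the bench and 308 mm from the hinge axis.
- gate (a joint): Gate angle, rad: 0 = shut, growing as the latch edge swings out towards the robot (clockwise about the hinge seen from above), at most 1.2. 0.32 leaves a gap of about 10 cm at the latch edge, 318 mm from the axis. Spring hinges push it shut: 0.7 N m at 0, 1.0 N m at 0.32 (3 to 4 N at the knob).
- guard: The pump's guard, fixed to the bench: aluminium-profile box with clear panels and roof, 380 mm wide, 270 mm deep, 226 mm high. Origin on the bench under the middle of the shut gate; x into the guard, y along the shut gate towards the hinge, z up. The gate's lower edge is 12 mm above the bench; opening, it sweeps up to 150 mm in front of the guard.
- oil_bottle: White plastic oil bottle with a black cap, 72 mm across, 165 mm high, standing beside the guard; origin under its base. To be left alone.
- amber_bottle: Amber glass bottle with a white cap, 68 mm across, 150 mm high, beside the guard; origin under its base. To be left alone.
- beaker: Glass beaker, 72 mm across, 95 mm high, beside the guard; origin under its base. To be left alone.
- jar: Glass jar with a steel lid, 66 mm across, 85 mm high, beside the guard; origin under its base. To be left alone.
- screw_dish: Shallow glass dish, 84 mm across, 18 mm high, on the guard's clear roof; origin under its base. To be left alone.
- screwdriver: Screwdriver with a black handle lying on the bench in front of the gate's hinge side, clear of its swing; origin under its middle. To be left alone.
- spanner: Steel spanner, 140 mm long, lying on the guard's clear roof; origin under its middle. To be left alone.

How it is judged (in metres and radians):
On the way, in this order (a step that is already met when the one before it is completed fails the run):
1. the bolt's head has been lifted over the lip and drawn out of the keeper (bolt drawn 18 mm or more) with the gate still nearly shut (value of joint bolt above 0.018 m and value of joint gate below 0.15 rad), for 0.1 s.
2. the gate stands ajar in the robot's hold (value of joint gate above 0.22 rad and contact force between any of the fingers, the arm and gate above 0.5 N), for 0.3 s.
At the end, for the whole second after the job is handed in: The robot holds the gate still, 7 to 14 cm open at its latch edge (0.22 to 0.45 rad), pressing on gate or bolt with over 0.5 N and nothing else propping it; the bolt is drawn over 12 mm; each of the seven things standing about is within 30 mm of where it stood (all of step 2 and value of joint gate below 0.45 rad and not (velocity of joint gate above 0.05 rad/s or velocity of joint gate below -0.05 rad/s) and value of joint bolt above 0.012 m and contact force between gate and oil_bottle below 0.2 N and contact force between gate and amber_bottle below 0.2 N and contact force between gate and beaker below 0.2 N and contact force between gate and jar below 0.2 N and contact force between gate and screw_dish below 0.2 N and contact force between gate and screwdriver below 0.2 N and contact force between gate and spanner below 0.2 N and distance of each of oil_bottle, amber_bottle, beaker, jar, screw_dish, screwdriver, spanner from where it was at the start of the episode below 0.03 m); the arm keeps its last pose, push and grip.
It fails at once if the bolt is forced against the keeper (over 40 N) (contact force between bolt and keeper above 40 N).
It fails at once if a bystander is pushed more than 30 mm or knocked over (distance of any of oil_bottle, amber_bottle, beaker, jar, screw_dish, screwdriver, spanner from where it was at the start of the episode above 0.03 m or angle between any of oil_bottle, amber_bottle, beaker, jar, screw_dish's own z axis and vertical above 0.5 rad).
It also fails if it takes over 40 s, if anything falls off the work surface, if the arm or the gripper's body presses on something with over 40 N, if the wrist force passes 120 N, or if a joint passes its speed limit or range.

ROBOT

A 6-joint arm with a two-finger parallel gripper is mounted at the origin on the work surface. World frame = base frame: x ahead of the robot, y to its left, z up, the work surface at z = 0. Lengths are in mm, angles in rad, forces in N, time in s.
With the tool pointing down it reaches from about 300 to 1000 mm from the base axis. Payload 5.1 kg.
Tool frame: the origin (TCP) lies at the very end of the fingers, on their centre line; the grasp point (between the pads) lies 19 mm behind it; z points along the fingers, x is the direction in which the jaws open and shut, and the axes are right-handed (so a half turn about z gives the same grasp; the last joint's range is limited). The gripper opens to 95 mm and grips with 3 to 60 N. Pads are 20 mm wide; open, the fingers measure 119 mm over their backs; the gripper's body (75 mm by 180 mm) begins 59 mm behind the grasp point.
Start: joints at [1.14, 0.124, 1.65, -0, 1.367, -0.083], TCP at [221.56, 611.061, 214.656] pointing down, gripper open.
Joint ranges: [-2.61, 2.61], [-1.02, 2.33], [0.03, 2.71], [-1.35, 4.49], [0.32, 2.68], [-2.91, 2.91]. Speed limits (rad/s): [2.57, 2.57, 3.14, 3.14, 3.14, 3.14].

INTERFACE

Orientations are given as a unit quaternion [x, y, z, w].
In Python, from workcell import arm gives the robot as it stands. The module is installed in compiled form; this text tells all that it offers.
- The arm moves only by the shell command python3 -m jog 'ROWS'. ROWS is text: rows parted by semicolons, each of 7 numbers parted by spaces: the shift along the world's x, y, z in m, then the turn, a rotation vector about the world's x, y, z in degrees, then the opening in per cent of the stroke, from 0 (shut) to 100 (fully open). A call has exactly 10 rows; each row shifts and turns the commanded pose from where the row before left it; what a row does not reach is not made up. A row lasts 1/10 s, in which the tool goes at most 50 mm and 8.59 degrees, less where a joint would pass 70% of its speed; a pose out of reach is approached as far as the arm can. A call with a gripper value outside its range is refused whole. The fingers move at their own pace and stop on an object; the grip force is fixed at half the most. Time passes only in rows, so rows that do not move let the fingers close, or fill a call up. It gives the time, the measured TCP pose, the force and the opening at its end, in the units of the state.
- arm.read_state(): the state, without advancing time (a new reading comes with each control period).
- arm.get_image(name): name is "scene" or "side" or "wrist"; returns (picture, depth): 480x640x3 uint8, red, green, blue; 480x640 float32, mm along the optical axis (not along the pixel's ray), 0 where there is no reading.
- arm.camera_model(name): a dict with "fx", "fy", "cx", "cy" (pixels), "distortion" ([k1, k2, p1, p2, k3] as OpenCV has them; the pictures are not rectified), "R" (3x3) and "t" (3): a world point X has camera coordinates R X + t; the wrist camera has in their place "hand_eye" (4x4, takes a point from camera to tool coordinates, whose origin is the TCP and whose axes are the tool frame's). Camera axes: x right, y down, z forward; pixel columns grow to the right and rows downward; lengths in mm; the calibration is good to about 2 mm. A picture is of the moment at which its call begins: read the wrist's pose just before it. camera_model takes no time and is no camera call.
- arm.sign_off(): hands the job in, once; it reports no verdict.
Trained networks look in the newest picture that a camera, given by its name, has taken for a name from the list of things; names that differ only in an ending like _2 or _b are one class to them, and where a whole thing is asked for, a point or a joint stands for the part that bears it (a point fixed in the world has none). Each returns a list of dicts, best first, with "confidence" (0 to 1); they miss things now and then, are a little off and sometimes report something else, mostly with a low value. They report only what shows in the picture. A call takes as long as a camera call.
- arm.boxes_of(name, camera): "position" ([x, y, z] in mm, in the coordinates of the camera as it stood for that picture, good to about 4 mm: the middle of the surface that is visible of it).
- arm.regions_of(name, camera): "region" (480x640 bool, what is visible of it).
The state is a dict: "time": time; "joints": joint angles; "qvel": joint speeds; "tau": joint torques, N m; "eef_pos": TCP position; "eef_rot": TCP orientation; "ft_force": force on the tool from outside, world axes, zero at the start; "moment": the same for the moment, N m; "opening": finger opening in mm.
Only numpy, scipy, OpenCV 4.12 (cv2) and the standard library are available. Lean on these libraries where they do the work, as an engineer would, in place of code of your own. Each camera call takes 0.05 s, during which the arm holds its last target.

## Working session

There is one attempt and no reset: what is moved stays moved. The work goes in short steps, Python scripts to look and compute and a shell command to move; the robot and the scene stay as the last step left them, time stands still between calls to the robot, and variables do not carry over. Pictures are saved under pics/ and viewed, and the job is handed in when it is done.

```bash
mkdir -p pics; cat > h.py <<'E'
import numpy as np, cv2
from scipy.spatial.transform import Rotation as Rn
from workcell import arm
def cam2world(name,P):
    m=arm.camera_model(name)
    if name=='wrist':
        s=arm.read_state();H=np.array(m['hand_eye']);p=H[:3,:3]@np.array(P)+H[:3,3]
        return Rn.from_quat(s['eef_rot']).as_matrix()@p+np.array(s['eef_pos'])
    return np.array(m['R']).T@(np.array(P)-np.array(m['t']))
def pix2cam(name,u,v,d):
    m=arm.camera_model(name);K=np.array([[m['fx'],0,m['cx']],[0,m['fy'],m['cy']],[0,0,1.]])
    q=cv2.undistortPoints(np.array([[[u,v]]],float),K,np.array(m['distortion'],float))[0,0]
    return np.array([q[0]*d,q[1]*d,d])
E
python3 - <<'E'
from h import *
print(arm.read_state())
for c in ['scene','side','wrist']:
    im,d=arm.get_image(c);cv2.imwrite(f'pics/{c}0.png',im[:,:,::-1]);np.save(f'pics/{c}0.npy',d)
    for n in ['bolt_knob','gate_hinge','keeper_lip','bolt_head','gate_stile','guard']:
        for r in arm.boxes_of(n,c)[:2]:
            print(c,n,round(r['confidence'],2),cam2world(c,r['position']).round(1))
E
```

```text
{'time': 0.0, 'joints': array([ 1.14042651e+00,  1.24505182e-01,  1.65164999e+00, -1.76627033e-05,
        1.36746700e+00, -8.26399317e-02]), 'qvel': array([-9.46298648e-04, -1.48486577e-03,  9.78719026e-04,  9.66295978e-05,
        1.59449809e-03, -9.11978387e-04]), 'tau': array([ 7.69131402e-04, -4.17610645e+01, -3.59933102e+01,  7.74854003e-02,
        4.93062276e-02, -1.82291592e-04]), 'eef_pos': array([221.29155277, 610.50582949, 213.40117856]), 'eef_rot': array([ 8.18767272e-01,  5.74124660e-01, -8.71743800e-04,  5.19490548e-04]), 'ft_force': array([ 0.22262912,  0.24471912, -0.3930081 ]), 'moment': array([-0.00186661,  0.0473688 , -0.05976767]), 'opening': 95.06334975899885}
scene bolt_knob 0.85 [615.3 -46.1 197. ]
scene gate_hinge 0.94 [628.8  45.1 217.4]
scene keeper_lip 0.75 [ 620.6 -110.2  196.1]
scene keeper_lip 0.67 [614.6 -44.1 194.2]
scene bolt_head 0.75 [618.5 -43.  200.7]
scene gate_stile 0.81 [630.3  42.8 218.1]
scene guard 0.91 [761.7   4.1 222.4]
side bolt_knob 0.93 [616.8 -46.5 196.9]
side gate_hinge 0.6 [635.8  62.7 124.3]
side keeper_lip 0.65 [ 623.  -107.   198.3]
side bolt_head 0.9 [614.7 -46.9 198.5]
side bolt_head 0.46 [733.9 -96.7 185.5]
side guard 0.87 [729.3 -94.5 184.8]
side guard 0.71 [615.9 -48.7 200.7]
```

View pics/scene0.png

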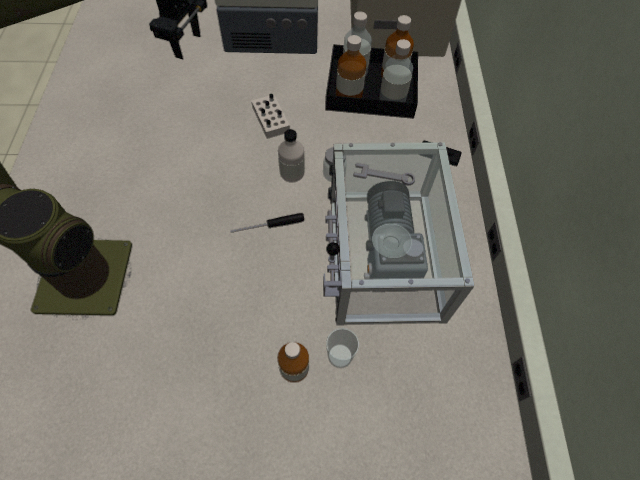

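View pics/side0.png

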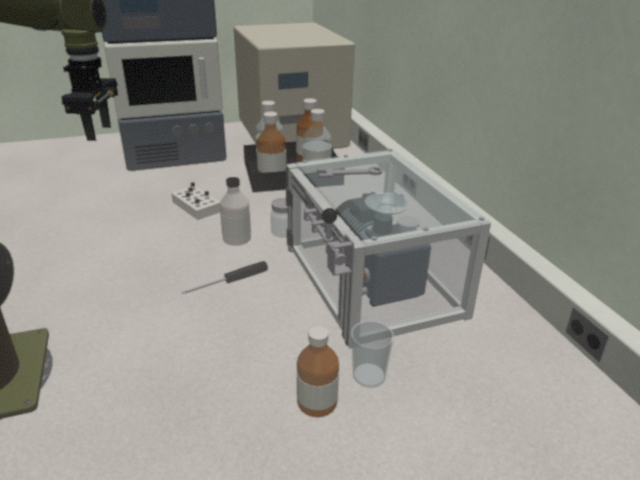

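View pics/wrist0.png

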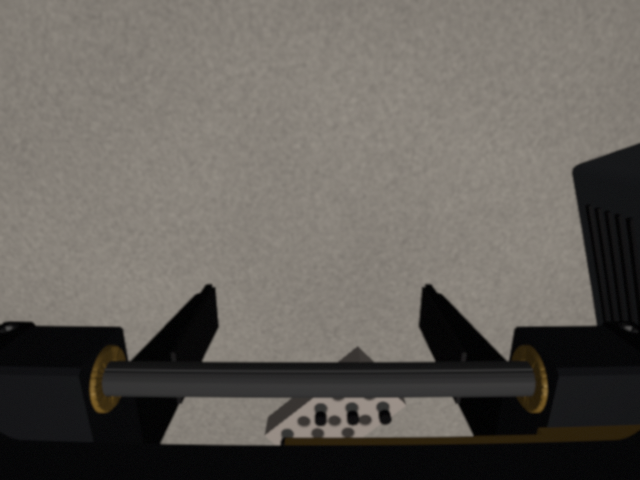

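```bash
python3 - <<'E'
from h import *
rays=[]
for c,(u0,v0) in {'scene':(333,248),'side':(330,216)}.items():
    im=cv2.imread(f'pics/{c}0.png');d=np.load(f'pics/{c}0.npy')
    r=12;g=im[v0-r:v0+r+1,u0-r:u0+r+1].max(2)
    mk=(g<50).astype(np.uint8);n,l,st,ce=cv2.connectedComponentsWithStats(mk)
    i=1+np.argmax(st[1:,4]);print(c,st[i],ce[i]+[u0-r,v0-r]);
    u,v=ce[i]+[u0-r,v0-r]
    dd=np.median(d[v0-r:v0+r+1,u0-r:u0+r+1][l==i]);
    m=arm.camera_model(c);print(dd,cam2world(c,pix2cam(c,u,v,dd+10)).round(1))
    R=np.array(m['R']);o=-R.T@np.array(m['t']);q=R.T@pix2cam(c,u,v,1.);rays.append((o,q/np.linalg.norm(q)))
    z=247;print('at z247',(o+q*(z-o[2])/q[2]).round(1))
    cv2.imwrite(f'pics/{c}_crop.png',cv2.resize(im[v0-90:v0+110,u0-80:u0+150],None,fx=3,fy=3,interpolation=cv2.INTER_CUBIC))
    # guard top rail pixel -> gate line
A=sum(np.eye(3)-np.outer(q,q) for o,q in rays);b=sum((np.eye(3)-np.outer(q,q))@o for o,q in rays)
print('tri',np.linalg.solve(A,b).round(1))
print(arm.read_state()['time'])
E
```

```text
scene [  6   6  13  18 151] [332.91390728 249.09271523]
950.4705 [619.7 -41.5 245.3]
at z247 [619.6 -42.5 247. ]
side [12 14  2  3  3] [330.33333333 219.        ]
935.71796 [620.6 -47.9 241.2]
at z247 [616.9 -57.8 247. ]
tri [622.  -37.9 236.4]
1.05
```

```bash
ls pics
```

```text
scene0.npy
scene0.png
scene_crop.png
side0.npy
side0.png
side_crop.png
wrist0.npy
wrist0.png
```

View pics/scene_crop.png

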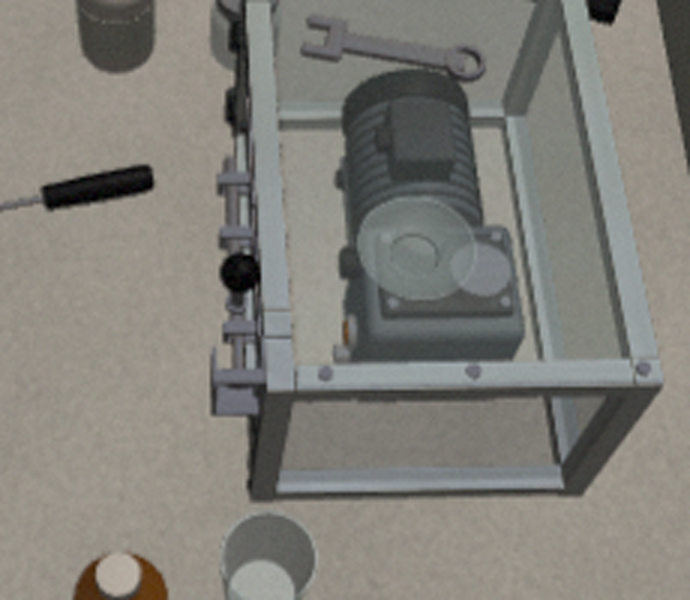

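View pics/side_crop.png

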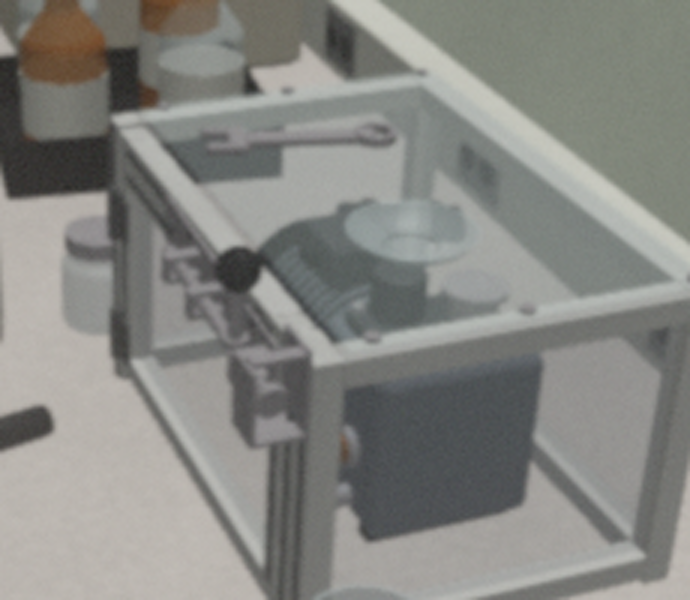

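```bash
python3 - <<'E'
from h import *
rays=[]
for c,(u,v) in {'scene':(332.7,248.7),'side':(329.3,216)}.items():
    m=arm.camera_model(c);R=np.array(m['R']);o=-R.T@np.array(m['t']);q=R.T@pix2cam(c,u,v,1.);rays.append((o,q/np.linalg.norm(q)))
    print('at z247',(o+q*(247-o[2])/q[2]).round(1),o.round())
A=sum(np.eye(3)-np.outer(q,q) for o,q in rays);b=sum((np.eye(3)-np.outer(q,q))@o for o,q in rays)
print('tri',np.linalg.solve(A,b).round(1))
for c in ['scene','side']:
    d=np.load(f'pics/{c}0.npy');m=arm.camera_model(c);K=np.array([[m['fx'],0,m['cx']],[0,m['fy'],m['cy']],[0,0,1.]])
    vv,uu=np.mgrid[:480,:640]
    q=cv2.undistortPoints(np.stack([uu,vv],-1).reshape(-1,1,2).astype(float),K,np.array(m['distortion'],float)).reshape(480,640,2)
    P=np.concatenate([q*d[...,None],d[...,None]],-1);W=(P-np.array(m['t']))@np.array(m['R'])
    W[d==0]=0;np.save(f'pics/{c}W.npy',W)
    k=(np.abs(W[...,2]-226)<5)&(W[...,0]>560)&(W[...,0]<1000)&(abs(W[...,1])<350)
    pts=W[k][:,:2].astype(np.float32);print(c,k.sum(),cv2.minAreaRect(pts))
    # front edge
    ys=np.arange(-130,220,20)
    for y in ys:
        s=pts[abs(pts[:,1]-y)<5]
        if len(s):print(y,np.percentile(s[:,0],[0,3,10]).round(1),end=';')
    print()
    # points in front of gate / bolt: z 170-215
    for y in ys:
        kk=(abs(W[...,1]-y)<5)&(W[...,2]>170)&(W[...,2]<222)&(W[...,0]>560)&(W[...,0]<700)
        if kk.sum():print(y,W[kk][:,0].min().round(1),end=';')
    print()
E
```

```text
at z247 [619.2 -41.6 247. ] [ 581. -503. 1088.]
at z247 [618.9 -47.  247. ] [ 332. -828.  694.]
tri [620.2 -40.3 243.6]
scene 15045 ((747.6595458984375, 76.53821563720703), (303.9274597167969, 382.5059814453125), 2.036083698272705)
-110 [602.3 608.4 624.7];-90 [602.4 649.8 674.1];-70 [653.8 663.7 682.2];-50 [657.7 664.4 681. ];-30 [646.1 660.6 673.8];-10 [635.9 659.  671.7];10 [651.1 659.4 671.6];30 [640.5 659.4 672.9];50 [653.6 660.3 677.8];70 [634.6 655.7 672.7];90 [630.3 656.6 672.3];110 [637.3 657.1 673.9];130 [630.6 656.3 673.2];150 [628.5 653.5 669.4];170 [637.9 651.6 663.1];190 [647.4 654.3 668.3];210 [647.5 654.6 673.4];
-110 601.3;-90 600.5;-70 615.9;-50 611.3;-30 613.3;-10 630.0;10 606.7;30 611.2;50 611.1;70 610.9;90 626.3;110 622.2;130 628.4;150 626.7;170 625.7;190 625.5;210 624.6;
side 9725 ((747.9168701171875, 73.90666961669922), (304.7849426269531, 384.71002197265625), 1.6654174327850342)
-110 [600.9 610.6 630.4];-90 [633.3 646.2 671.4];-70 [656.5 661.5 677. ];-50 [613.5 620.6 670.4];-30 [655.3 660.2 676.9];-10 [655.2 657.7 672.4];10 [654.6 659.5 670.9];30 [653.1 654.8 667.2];50 [652.7 657.4 669.2];70 [652.3 659.3 676.5];90 [651.2 657.5 669.6];110 [650.9 655.7 675.7];130 [649.9 653.7 671.4];150 [649.4 656.1 680.2];170 [650.5 652.9 659.7];190 [647.1 654.  664.6];210 [647.9 653.6 664.5];
-110 600.5;-90 600.2;-70 616.3;-50 609.5;-30 613.6;-10 612.5;10 605.6;30 611.7;50 605.4;70 605.2;90 625.9;110 621.4;130 626.1;150 626.7;170 625.8;190 624.9;210 624.1;
```

```bash
python3 -m jog '0 0 0.04 0 0 0 100;0 0 0.04 0 0 0 100;0.02 -0.03 0.02 0 0 2.2 100;0.022 -0.036 0.012 0 0 2.2 100;0.022 -0.036 0 0 0 2.2 100;0.022 -0.036 0 0 0 2.2 100;0.022 -0.036 0 0 0 2.2 100;0.022 -0.036 0 0 0 2.2 100;0.022 -0.036 0 0 0 2.2 100;0.022 -0.036 0 0 0 2.2 100'
```

```text
time: 2.05
eef_pos: [396.1, 327.5, 326.9]
eef_rot: [0.721, 0.693, 0.0, 0.0]
ft_force: [0.4, -0.6, -0.1]
opening: 95.1
```

```bash
python3 -m jog '0.024 -0.04 0 0 0 2 100;0.024 -0.04 0 0 0 2 100;0.024 -0.04 0 0 0 0 100;0.024 -0.04 0 0 0 0 100;0.024 -0.04 0 0 0 0 100;0.024 -0.04 0 0 0 0 100;0.024 -0.04 0 0 0 0 100;0.024 -0.04 0 0 0 0 100;0.024 -0.04 0 0 0 0 100;0 0 0 0 0 0 100'
python3 - <<'E'
from h import *
s=arm.read_state();print(s['joints'].round(3),s['eef_pos'],Rn.from_quat(s['eef_rot']).as_matrix().round(3))
im,d=arm.get_image('wrist');cv2.imwrite('pics/wrist1.png',im[:,:,::-1]);np.save('pics/wrist1.npy',d)
print(arm.camera_model('wrist'))
for n in ['bolt_knob']:
  for r in arm.boxes_of(n,'wrist')[:2]: print(n,round(r['confidence'],2),cam2world('wrist',r['position']).round(1))
E
```

```text
time: 3.05
eef_pos: [613.0, -35.4, 325.5]
eef_rot: [0.699, 0.715, -0.001, 0.0]
ft_force: [-0.9, 0.0, 0.2]
opening: 95.0
[-1.440e-01  0.000e+00  1.596e+00 -1.000e-03  1.546e+00 -1.739e+00] [613.04172595 -35.40122944 325.49486404] [[-0.024  1.    -0.001]
 [ 1.     0.024 -0.001]
 [-0.001 -0.001 -1.   ]]
{'fx': 399.73054605832556, 'fy': 399.73054605832556, 'cx': 318.22828433781564, 'cy': 243.74593943856962, 'distortion': array([-0.04378979,  0.        ,  0.        ,  0.        ,  0.        ]), 'hand_eye': array([[ 9.99999536e-01,  8.92664042e-05, -9.58689434e-04,
        -4.08755726e-01],
       [ 1.94611214e-04,  9.56402866e-01,  2.92050542e-01,
        -8.41424467e+01],
       [ 9.42963624e-04, -2.92050594e-01,  9.56402406e-01,
        -1.69840359e+02],
       [ 0.00000000e+00,  0.00000000e+00,  0.00000000e+00,
         1.00000000e+00]])}
bolt_knob 0.63 [617.6 -30.5 205.1]
bolt_knob 0.57 [618.4  12.8 201.2]
```

View pics/wrist1.png

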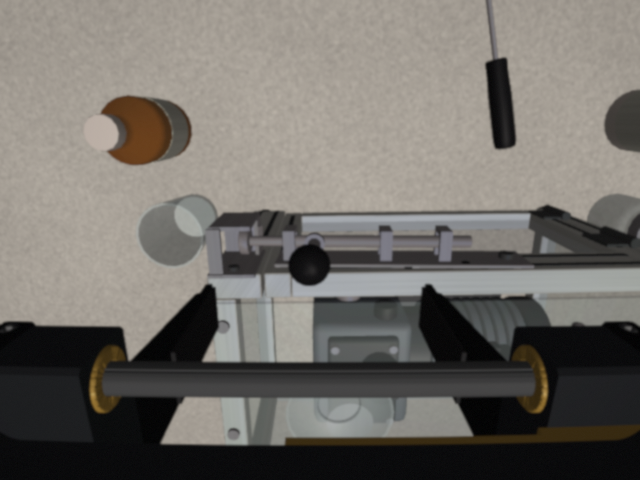

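```bash
python3 - <<'E'
from h import *
def at(u,v,z):
    a=cam2world('wrist',[0,0,0]);b=cam2world('wrist',pix2cam('wrist',u,v,100.));q=b-a
    return (a+q*(z-a[2])/q[2]).round(1)
print('knob',at(309.5,265,247))
d=np.load('pics/wrist1.npy');dd=np.median(d[260:270,305:314]);print(dd,cam2world('wrist',pix2cam('wrist',309.5,265,dd+12)).round(1))
print('rod',at(260,243,191),at(465,242,191),'stile/lip',at(213,240,184))
E
```

```text
knob [618.3 -38.  247. ]
250.16443 [617.5 -37.9 249.3]
rod [621.1 -78.6 191. ] [615.8  85.4 191. ] stile/lip [ 621.8 -118.   184. ]
```

```bash
python3 - <<'E'
from h import *
for c in ['scene','side']:
    W=np.load(f'pics/{c}W.npy')
    for y in range(-130,100,10):
        k=(abs(W[...,1]-y)<5)&(W[...,0]>595)&(W[...,0]<634)&(W[...,2]>100)
        z=W[k][:,2]
        if len(z):print(y,np.sort(z)[-3:].round(),end=' ')
    print()
E
```

```text
-120 [174.] -110 [229. 230. 230.] -100 [227. 227. 227.] -90 [218. 219. 222.] -80 [214. 215. 218.] -70 [194. 195. 208.] -60 [245. 250. 250.] -50 [260. 261. 262.] -40 [261. 261. 261.] -30 [257. 257. 258.] -20 [216. 218. 220.] -10 [218. 219. 220.] 0 [211. 211. 211.] 10 [213. 213. 213.] 20 [214. 214. 215.] 30 [218. 220. 221.] 40 [217. 219. 219.] 50 [218. 219. 220.] 60 [219. 221. 221.] 70 [218. 218. 219.] 80 [220. 220. 220.] 90 [219. 219. 221.] 
-120 [228. 228. 228.] -110 [228. 229. 230.] -100 [228. 230. 230.] -90 [222. 224. 229.] -80 [220. 223. 224.] -70 [205. 206. 207.] -60 [253. 254. 255.] -50 [260. 260. 261.] -40 [260. 260. 260.] -30 [209. 209. 218.] -20 [210. 210. 216.] -10 [196. 196. 198.] 0 [197. 197. 198.] 10 [204. 204. 204.] 20 [204. 204. 205.] 30 [218. 219. 219.] 40 [218. 219. 219.] 50 [219. 219. 220.] 60 [219. 219. 219.] 70 [218. 219. 220.] 80 [218. 219. 219.] 90 [218. 218. 219.]
```

```bash
python3 -m jog '0.0055 -0.0045 -0.01 0 0 0 58;0 0 -0.02 0 0 0 58;0 0 -0.02 0 0 0 58;0 0 -0.01 0 0 0 58;0 0 -0.01 0 0 0 58;0 0 -0.01 0 0 0 58;0 0 -0.01 0 0 0 58;0 0 -0.006 0 0 0 58;0 0 0 0 0 0 58;0 0 0 0 0 0 58'
python3 - <<'E'
from h import *
s=arm.read_state();print(s['eef_pos'],s['ft_force'])
for c in ['wrist','side']:
    im,d=arm.get_image(c);cv2.imwrite(f'pics/{c}2.png',im[:,:,::-1])
im=cv2.imread('pics/side2.png');cv2.imwrite('pics/side2c.png',cv2.resize(im[120:300,230:430],None,fx=3,fy=3))
E
```

```text
time: 4.15
eef_pos: [617.2, -35.5, 230.9]
eef_rot: [0.697, 0.717, 0.0, 0.0]
ft_force: [-0.8, 0.7, 0.1]
opening: 55.2
[617.24643293 -35.50338585 230.93516525] [-0.79844279  0.69328284  0.0709611 ]
```

View pics/wrist2.png

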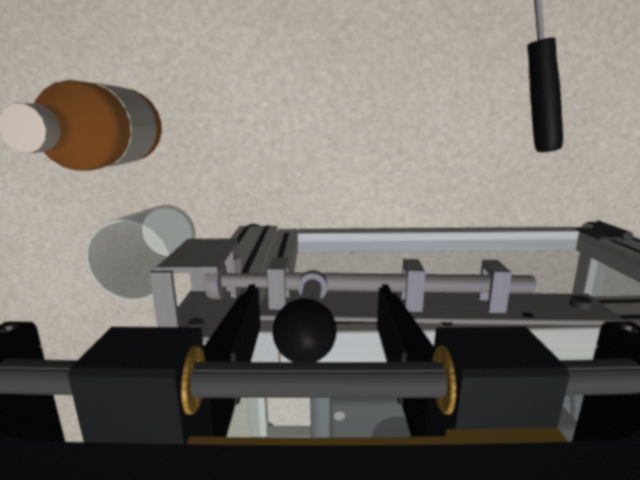

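View pics/side2c.png

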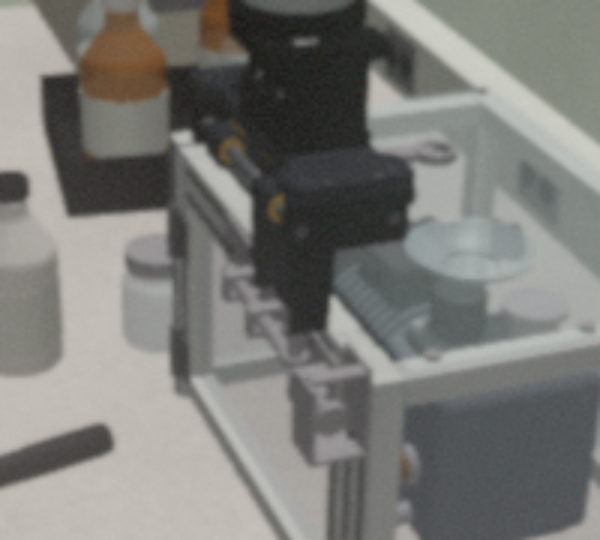

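```bash
python3 - <<'E'
from h import *
a=cam2world('wrist',[0,0,0]);b=cam2world('wrist',pix2cam('wrist',304.5,331,100.));q=b-a
print((a+q*(247-a[2])/q[2]).round(1),arm.read_state()['time'],arm.read_state()['eef_pos'])
E
```

```text
[620.2 -42.  247. ] 4.25 [617.47271242 -35.5657353  231.45208765]
```

```bash
python3 -m jog '0.0025 -0.006 -0.0025 0 0 0 58;0 0 0 0 0 0 58;0 0 0 0 0 0 0;0 0 0 0 0 0 0;0 0 0 0 0 0 0;0 0 0 0 0 0 0;0 0 0 0 0 0 0;0 0 0 0 0 0 0;0 0 0 0 0 0 0;0 0 0 0 0 0 0'
```

```text
time: 5.25
eef_pos: [619.6, -41.4, 228.2]
eef_rot: [0.697, 0.717, -0.0, 0.0]
ft_force: [-0.7, 0.5, -0.7]
opening: 26.5
```

```bash
python3 -m jog '0 0.0005 0.0022 -0.8 0 0 0;0 0.0005 0.0022 -0.8 0 0 0;0 0.0005 0.0022 -0.8 0 0 0;0 0.0005 0.0022 -0.8 0 0 0;0 0.0005 0.0022 -0.8 0 0 0;0 0 0 0 0 0 0;0 0 0 0 0 0 0;0 0 0 0 0 0 0;0 0 0 0 0 0 0;0 0 0 0 0 0 0'
python3 - <<'E'
from h import *
s=arm.read_state();print(s['eef_pos'],s['ft_force'],Rn.from_quat(s['eef_rot']).as_matrix()[:,2])
for c in ['wrist','side']:
    im,d=arm.get_image(c);cv2.imwrite(f'pics/{c}3.png',im[:,:,::-1])
im=cv2.imread('pics/side3.png');cv2.imwrite('pics/side3c.png',cv2.resize(im[180:300,280:400],None,fx=5,fy=5,interpolation=cv2.INTER_CUBIC))
E
```

```text
time: 6.25
eef_pos: [619.4, -38.7, 238.9]
eef_rot: [0.696, 0.717, -0.025, 0.024]
ft_force: [-0.0, 0.4, -2.9]
opening: 26.7
[619.41128283 -38.72599495 238.86750544] [-0.0083546   0.38472316 -2.94476708] [-5.15221023e-04 -6.90700007e-02 -9.97611683e-01]
```

View pics/wrist3.png

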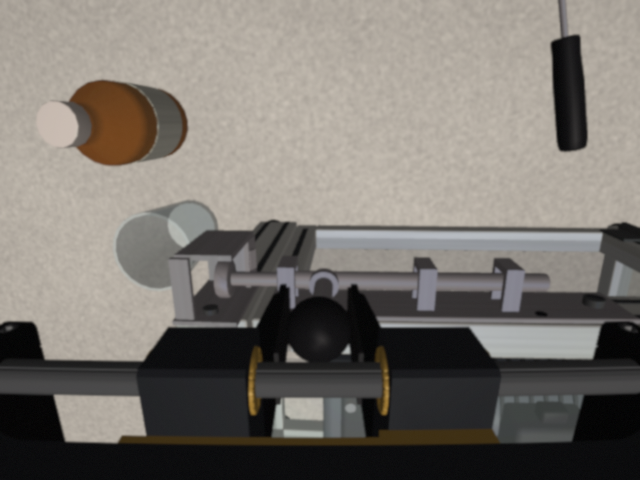

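View pics/side3c.png

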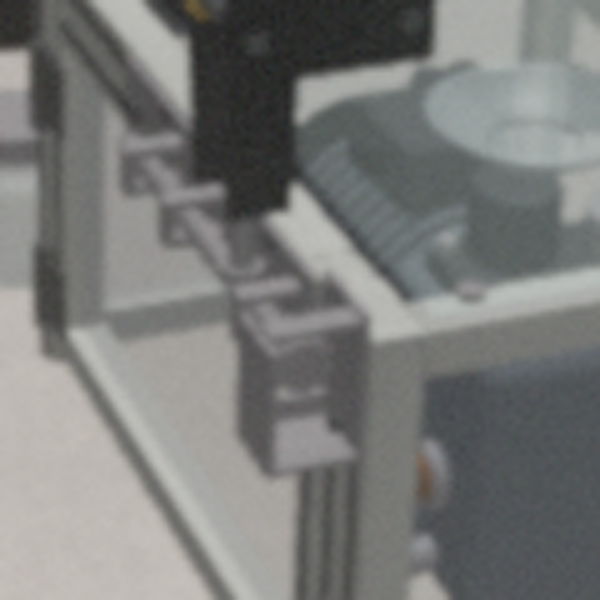

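```bash
python3 -m jog '0 0.002 0 0 0 0 0;0 0.002 0 0 0 0 0;0 0.002 0 0 0 0 0;0 0.002 0 0 0 0 0;0 0.001 0 0 0 0 0;0 0.001 0 0 0 0 0;0 0 0 0 0 0 0;0 0 0 0 0 0 0;0 0 0 0 0 0 0;0 0 0 0 0 0 0'
```

```text
time: 7.35
eef_pos: [619.4, -28.8, 239.0]
eef_rot: [0.696, 0.717, -0.025, 0.024]
ft_force: [-1.9, -0.8, -2.8]
opening: 26.4
```

```bash
python3 -m jog '-0.0002 0.003 0 0 0 0 0;-0.0001 0.003 0 0 0 0 0;-0.0001 0.003 0 0 0 0 0;-0.0001 0.003 0 0 0 0 0;-0.0001 0.003 0 0 0 0 0;-0.0001 0.003 0 0 0 0 0;0 0 0 0 0 0 0;0 0 0 0 0 0 0;0 0 0 0 0 0 0;0 0 0 0 0 0 0'
python3 - <<'E'
from h import *
s=arm.read_state();print(s['eef_pos'],s['ft_force'])
for c in ['wrist']:
    im,d=arm.get_image(c);cv2.imwrite(f'pics/{c}4.png',im[:,:,::-1])
E
```

```text
time: 8.35
eef_pos: [618.7, -10.5, 238.8]
eef_rot: [0.696, 0.717, -0.025, 0.024]
ft_force: [-3.4, 1.5, -4.9]
opening: 26.4
[618.70896746 -10.46895219 238.81826906] [-3.36078479  1.49329606 -4.90804368]
```

View pics/wrist4.png

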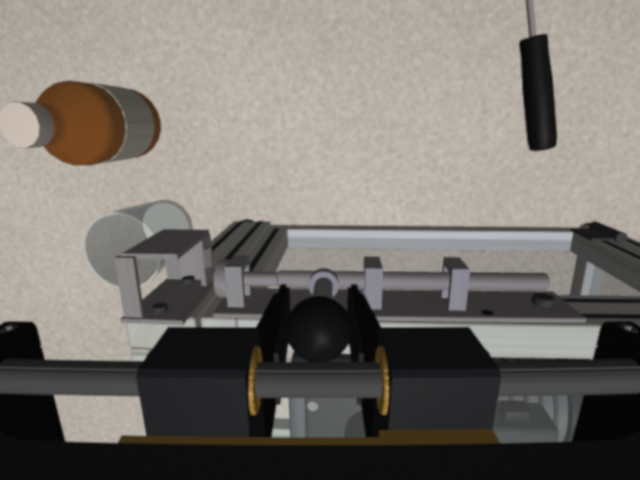

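```bash
python3 -m jog '-0.0041 0.0001 0 0 0 -0.95 0;-0.0041 0.0002 0 0 0 -0.95 0;-0.0041 0.0003 0 0 0 -0.95 0;-0.0041 0.0003 0 0 0 -0.95 0;-0.0041 0.0004 0 0 0 -0.95 0;-0.0041 0.0004 0 0 0 -0.95 0;-0.0041 0.0005 0 0 0 -0.95 0;-0.0041 0.0006 0 0 0 -0.95 0;-0.0041 0.0007 0 0 0 -0.95 0;-0.0041 0.0007 0 0 0 -0.95 0'
python3 - <<'E'
from h import *
s=arm.read_state();print(s['eef_pos'],s['ft_force'])
for c in ['wrist','scene']:
    im,d=arm.get_image(c);cv2.imwrite(f'pics/{c}5.png',im[:,:,::-1])
E
```

```text
time: 9.4
eef_pos: [577.6, -6.9, 239.4]
eef_rot: [0.754, 0.656, -0.027, 0.022]
ft_force: [4.0, -0.9, -4.5]
opening: 26.6
[577.62775165  -6.91004778 239.38020289] [ 3.98578202 -0.89858167 -4.54294142]
```

View pics/wrist5.png

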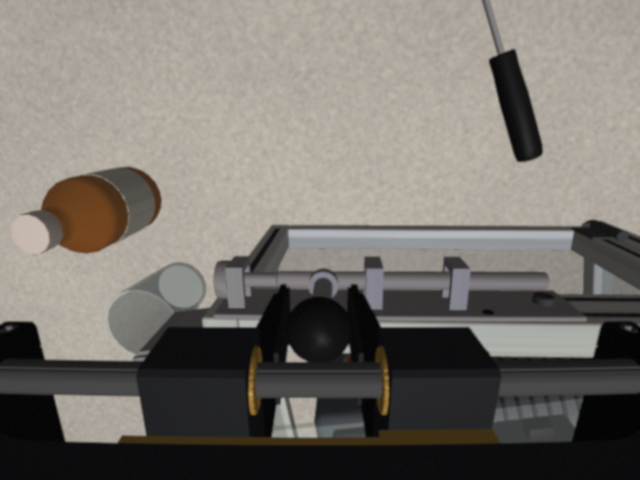

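```bash
python3 -m jog '-0.0045 0.0008 0 0 0 -1.05 0;-0.0045 0.0009 0 0 0 -1.05 0;-0.0045 0.0010 0 0 0 -1.05 0;-0.0045 0.0011 0 0 0 -1.05 0;-0.0045 0.0012 0 0 0 -1.05 0;-0.0045 0.0013 0 0 0 -1.05 0;-0.0045 0.0014 0 0 0 -1.05 0;-0.0045 0.0015 0 0 0 -1.05 0;-0.004 0.0015 0 0 0 -1.05 0;0 0 0 0 0 0 0'
python3 -m jog '0 0 0 0 0 0 0;0 0 0 0 0 0 0;0 0 0 0 0 0 0;0 0 0 0 0 0 0;0 0 0 0 0 0 0;0 0 0 0 0 0 0;0 0 0 0 0 0 0;0 0 0 0 0 0 0;0 0 0 0 0 0 0;0 0 0 0 0 0 0'
python3 - <<'E'
from h import *
s=arm.read_state();print(s['eef_pos'],s['ft_force'],s['qvel'].round(4))
for c in ['wrist','scene','side']:
    im,d=arm.get_image(c);cv2.imwrite(f'pics/{c}6.png',im[:,:,::-1])
    if c!='wrist': print([cam2world(c,r['position']).round(0) for r in arm.boxes_of('gate_stile',c)[:2]])
E
```

```text
time: 10.5
eef_pos: [537.4, 4.1, 239.2]
eef_rot: [0.805, 0.592, -0.029, 0.02]
ft_force: [2.9, -2.3, -3.3]
opening: 26.6
time: 11.5
eef_pos: [537.9, 3.9, 239.1]
eef_rot: [0.805, 0.592, -0.029, 0.02]
ft_force: [2.7, -1.9, -3.2]
opening: 26.7
[537.87623263   3.93408485 239.14334496] [ 2.73303192 -1.91341498 -3.17094257] [ 0.0011 -0.0015 -0.0005 -0.0002 -0.0003 -0.0006]
[array([576.,  47., 194.])]
[array([546., -55., 208.])]
```

View pics/wrist6.png

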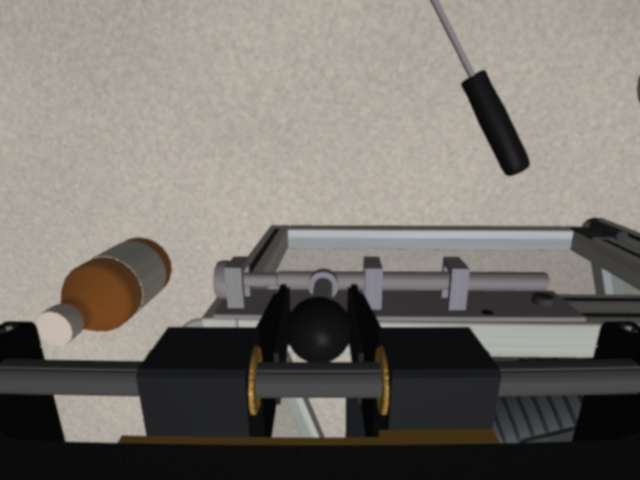

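View pics/side6.png

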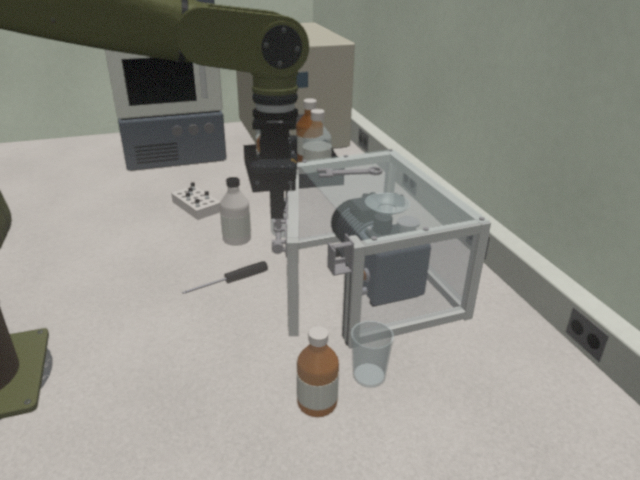

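View pics/scene6.png

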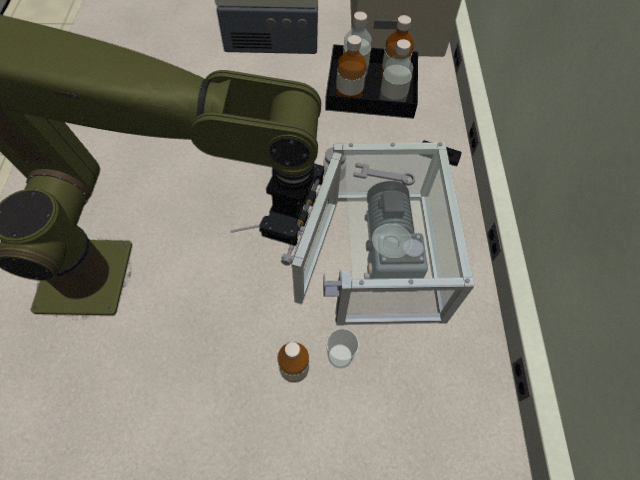

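```bash
python3 - <<'E'
from h import *
print(arm.sign_off())
E
```

```text
the job is handed in; nothing more can be done
None
```

The gate is ajar with the robot still holding it by the bolt's knob, and the job is handed in. The sign-off gave no verdict.

**What I did:**
- Gripped the knob and raised it about 11 mm.
- Drew the bolt about 28 mm. The wrist force changed by only a few newtons, so nothing was forced.
- Swung the gate about the hinge, turning the tool along with it.

**Last checks (11.5 s):**
- **Gate angle:** the knob moved 81 mm out and 14 mm along the gate, so the gate is at about 0.33 rad, roughly 10 cm open at the latch edge. I worked this out from the tool's movement. I had no direct reading of the gate joint.
- **Hold:** the arm was at rest with the grip on the ball at 26.7 mm opening, about 1.3 mm under the ball's 28 mm. The wrist force was about 3 N across the gate, in line with the spring hinges.
- **Bolt:** still drawn in the last wrist picture.
- **Things standing about:** oil bottle, amber bottle, beaker, dish, spanner and screwdriver looked unmoved in the pictures. The arm mostly hid the jar in the last ones, so I could not confirm it, but the arm did not work near it.

**What disagreed:**
- The network's gate-stile positions differed by over 100 mm between the two cameras, so I did not use them.
- The knob position varied by 4–6 mm between cameras. I settled it with a close wrist picture before gripping.

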